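# Seat a valve block in the leak-test nest and close the clamp

## Task

Put the white valve block into the pocket of the leak-test nest and, while the clamp still stands open, press it gently but firmly down past the stiff orange seal plunger until you feel it stop solidly on the hidden rests, without straining the block. Only then swing the clamp down over it, without forcing it, so that its foot rests on the block's top, and let go. Leave the tin, the oil bottle and the screwdriver where they are.

Things in the scene. Friction and masses are not known exactly. Their poses are not given: they have to be found in the camera images.
- valve: White plastic valve block, loose, about 0.3 kg, upright on the mat: 58 (its x) x 34 (its y) x 56 mm high, flat on top but for two round caps. Origin at the centre of its underside, z up. The same turned end for end. Grip it across the 34 mm with the TCP about 44 mm above its underside, to keep the fingertips above the nest. Pressed with over 40 N against rests or nest it cracks.
- valve_top (a point): Centre of the flat land on the block's top, 56 mm above its underside, where the clamp's foot belongs; between two caps 13 mm across and 12 mm high at the block's x = +-22 mm.
- nest: Aluminium leak-test nest, fixed, standing on the 3 mm mat: block 96 (its x) x 70 (its y) x 32 mm high with a pocket in its top. Origin at the centre of its underside, below the pocket's centre; x points from the pocket to the blue hinge bracket (67 to 93 mm from the origin, 46 mm wide, 100 mm high); z up.
- pocket (a point): Centre of the pocket's mouth, 32 mm above the nest's underside, axes as the nest's. The pocket is 61 (x) by 37 mm (y), 24 mm deep, with a 45 degree, 4 mm lead-in at the mouth. An orange seal plunger, 18 mm across, stands in its centre, top 21 to 24 mm above the nest's underside: a false seat. It yields only to more than 6 N (not to the block's weight), slides down and stays.
- pocket_floor (a point): Centre of the pocket's floor, 8 mm above the nest's underside. On the floor at x = +-21 mm are two rigid steel rests, the true seat; their tops are reset each time, unmeasured, 10 to 16 mm above the nest's underside. The block is home when it bears on them with over 6 N: about 12 N total push; 15 to 20 N for half a second is good. Released, it stays home.
- clamp (a joint): Clamp angle in rad about the hinge: 0 is level; grows as it opens upward and away from the pocket; stops at -0.05 and 1.95. Starts open at 1.68 to 1.85 and stays there; well below upright it sinks shut by its weight (0.3 kg, damped hinge). Closed on a seated block it reads 0.00 to 0.08, depending on the rests.
- clamp_hinge (a point): Axis of the clamp's hinge: 80 mm from the nest's origin along the nest's x, 90 mm above its underside; the axis runs along the nest's y.
- clamp_handle (a point): Middle of the clamp's red handle, a round bar 12 mm thick and 100 mm long along the nest's y, at the end of the clamp's steel arm, 150 mm from the hinge axis. The arm (14 mm wide, 12 thick) meets it in the middle: pinch the bar from above 30 to 35 mm to one side and follow the arc; it turns in the fingers.
- clamp_foot (a point): Lowest point of the clamp's round black foot (14 mm across), 80 mm from the hinge along the arm and 24 mm below the arm's middle; it comes down on the block's land between the caps. Do not force it onto the block: 30 N at most.
- tin: Green round tin, 69 mm across, 90 mm high, loose, a bystander. Origin at the centre of its underside.
- oil_bottle: Amber bottle with blue cap, 60 mm across, 130 mm high, loose, a bystander. Origin at the centre of its underside.
- screwdriver: Screwdriver 170 mm long lying on the mat, loose, a bystander. Origin below its middle, x along it to the tip.
Mind the look-alikes: they are no part of the job. Several things have the shape of the valve; the one meant has the colours described above.

How it is judged:
By the outcome, as a careful person would: the job done as asked, in the order asked, and still so for the second after the job is handed in, with the robot touching nothing.
It also fails if it takes over 70 s, if anything falls off the work surface, if the arm or the gripper's body presses on something with over 40 N, if the wrist force passes 120 N, or if a joint passes its speed limit or range.

## Robot

A 6-joint arm with a two-finger parallel gripper is mounted at the origin on the work surface. World frame = base frame: x ahead of the robot, y to its left, z up, the work surface at z = 0. Lengths are in mm, angles in degrees, forces in N, time in s.
With the tool pointing down it reaches from about 350 to 850 mm from the base axis. Payload 8.1 kg.
Tool frame: the origin (TCP) lies between the finger pads, 19 mm behind the fingertips; this is the grasp point; z points along the fingers, y is the line along which they close (so a half turn about z gives the same grasp; the last joint's range is limited). The gripper opens to 85 mm and grips with 20 to 120 N. Pads are 22 mm wide; open, the fingers measure 114 mm over their backs; the gripper's body (76 mm by 85 mm) begins 54 mm behind the grasp point. The pads swing forward as they close: fully open they stand 13 mm farther back than shut.
Start: joints at [67.815, 7.471, 85.268, -0, 87.261, -4.893], TCP at [178.322, 572.893, 249.992] pointing down, gripper open.
Joint ranges: [-169.43, 169.43], [-51.17, 129.36], [1.28, 143.12], [-76.62, 256.62], [0, 156.53], [-152.29, 152.29]. Speed limits (degrees/s): [136.94, 136.94, 159.86, 180, 180, 180].

## Interface

Orientations are given as [roll, pitch, yaw] about the fixed x, y, z axes, in that order (R = Rz(yaw) Ry(pitch) Rx(roll)).
In Python, from bench import sense, viewer, order gives the robot as it stands.
- The arm moves only by the tool carry_out, never from a script. Its argument "increments" is one flat list of numbers, 7 for each row, row after row: the shift along the tool's x, y, z as a fraction of full scale, then the turn, a rotation vector about the tool's x, y, z as a fraction of full scale, then the opening, from -1 (shut) to 1 (fully open). A call has exactly 10 rows; each row is the pose to reach, as a shift and turn from the pose commanded when the call began, along the tool's axes at that moment, turning the shorter way round; what a row does not reach only later rows make up. Full scale, the value 1, is 400 mm for a shift and 2 pi rad for a turn. A row lasts 1/8 s, in which the tool goes at most 62.5 mm and 10.7 degrees, less where a joint would pass 70% of its speed; a pose out of reach is approached as far as the arm can. A call with a number of a shift or a turn outside -1 to 1 is refused whole. A call with a gripper value outside its range is refused whole. The fingers move at their own pace and stop on an object; "force" is the grip in N (left out, the last holds). Time passes only in rows, so rows that repeat a pose let the fingers close, or fill a call up. It gives the time, the measured TCP pose, the force, the opening and the grip force at its end, in the units of the state.
- sense(): the state, without advancing time (a new reading comes with each control period).
- viewer.snapshot(name): name is "scene" or "top" or "wrist"; returns the picture (480x640x3 uint8, red, green, blue); there is no depth.
- viewer.get_calibration(name): a dict with "fx", "fy", "cx", "cy" (pixels), "R" (3x3) and "t" (3): a world point X has camera coordinates R X + t. Camera axes: x right, y down, z forward; pixel columns grow to the right and rows downward; lengths in mm; the calibration is good to about 2 mm. The wrist camera is an equidistant fisheye: a pixel r from the principal point sees the ray r / f radians off the axis. A picture is of the moment at which its call begins: read the wrist's pose just before it. get_calibration takes no time and is no camera call; for the wrist camera it gives the pose at the moment of the call.
- order.hand_in(): hands the job in; it is judged then, once.
The state is a dict: "time": time; "joint_pos": joint angles; "qd": joint speeds; "joint_efforts": joint torques, N m; "tool_pos": TCP position; "tcp_rot": TCP orientation; "ft_force": force on the tool from outside, world axes, zero at the start; "wrist_torque": the same for the moment, N m; "finger_gap": finger opening in mm; "grip_force": force on a finger pad.
Only numpy, scipy, OpenCV 4.12 (cv2) and the standard library are available. Lean on these libraries where they do the work, as an engineer would, in place of code of your own. Each camera call takes 0.05 s, during which the arm holds its last target. There are 200 camera calls.

## Working session

There is one attempt and no reset: what is moved stays moved. The work goes in short steps, Python scripts to look and compute and a tool call to move; the robot and the scene stay as the last step left them, time stands still between calls to the robot, and variables do not carry over. Pictures are saved under pics/ and viewed, at most 10 in all, crops included, and the job is handed in when it is done.

Besides the shell and the picture viewer there is one more tool, called as name(argument=value, ...) on one line, values as JSON. carry_out: Moves the arm, as the interface text tells. Its arguments: {"type":"object","properties":{"increments":{"type":"array"},"force":{"type":"number"}},"required":["increments"]}

```bash
mkdir -p pics; cat > h.py <<'E'
import numpy as np, cv2
from bench import sense, viewer, order
def snap(n,f):
    im=viewer.snapshot(n); cv2.imwrite('pics/'+f,im[...,::-1]); return im
def ray(c,u,v,fish=False):
    R=np.array(c['R']);t=np.array(c['t'])
    x=(u-c['cx'])/c['fx'];y=(v-c['cy'])/c['fy']
    if fish:
        r=np.hypot(x,y); d=np.array([x/r*np.sin(r),y/r*np.sin(r),np.cos(r)]) if r>1e-9 else np.array([0,0,1.])
    else: d=np.array([x,y,1.])
    return -R.T@t, R.T@d
def onz(c,u,v,z,fish=False):
    o,d=ray(c,u,v,fish); return o+d*(z-o[2])/d[2]
def proj(c,X):
    p=np.array(c['R'])@np.array(X,float)+np.array(c['t']); return c['fx']*p[0]/p[2]+c['cx'],c['fy']*p[1]/p[2]+c['cy']
E
python3 - <<'E'
from h import *
for n in('scene','top'):
    snap(n,n+'0.png'); c=viewer.get_calibration(n); print(n,c['fx'],ray(c,320,240))
s=sense();print(s['time'],s['tool_pos'],s['tcp_rot'],s['ft_force'],s['finger_gap'])
E
```

```text
scene 470.02803086273445 (array([1026.83905499,  629.42551958,  960.5383495 ]), array([-0.40148743, -0.54366752, -0.73721079]))
top 488.5605552822447 (array([ 437.53650956,  -13.26207621, 1265.25057363]), array([ 0.12674404,  0.03634336, -0.99138474]))
0.1 [178.11355246 572.44973547 249.03504045] [-1.79903004e+02 -9.80636716e-03  1.62709363e+02] [-0.03003164  0.10103912  0.26711719] 85.46145493279114
```

View pics/scene0.png

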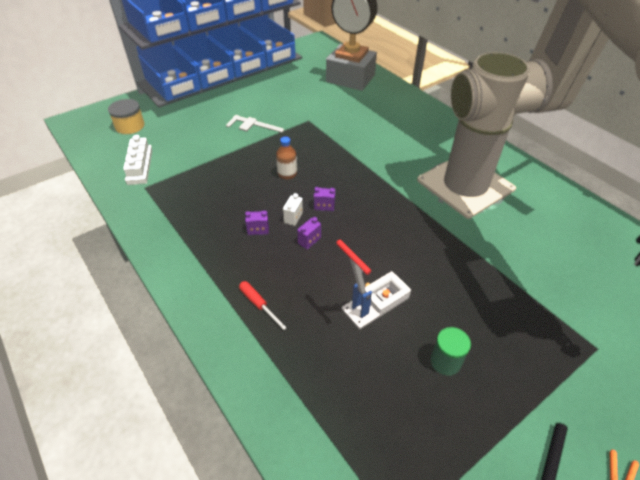

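View pics/top0.png

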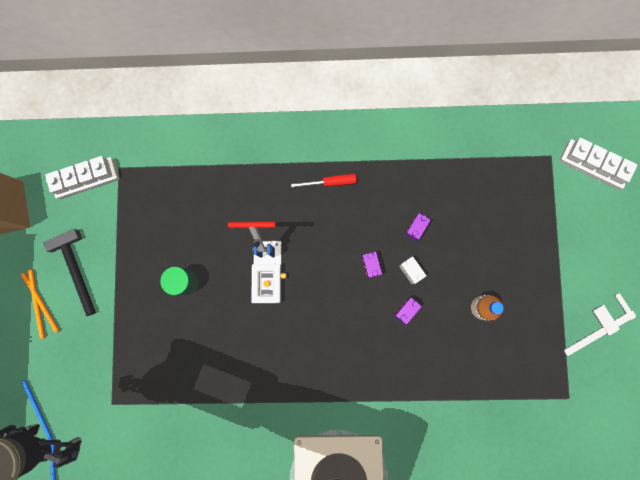

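The scene view shows the white valve at about (292,209) and the nest at (378,298). The top view shows them at (413,270) and (266,285), with purple look-alikes around the valve.

```bash
python3 - <<'E'
from h import *
im=cv2.imread('pics/top0.png'); c=viewer.get_calibration('top')
m=cv2.inRange(im,(150,150,150),(255,255,255))
for name,(x0,y0,x1,y1),z in(('valve',(395,250,435,292),59),('nest',(240,235,295,310),35)):
    s=np.zeros_like(m); s[y0:y1,x0:x1]=m[y0:y1,x0:x1]
    k=max(cv2.findContours(s,cv2.RETR_EXTERNAL,cv2.CHAIN_APPROX_NONE)[0],key=cv2.contourArea)
    P=np.array([onz(c,*p[0],z)[:2] for p in k],np.float32)
    r=cv2.minAreaRect(P); print(name,r,cv2.boxPoints(r).round(1).tolist())
a=cv2.resize(im[245:295,385:440],(400,364),interpolation=cv2.INTER_CUBIC)
b=cv2.resize(im[215:310,222:322],(400,380),interpolation=cv2.INTER_CUBIC)[:364]
cv2.imwrite('pics/crop.png',np.hstack([a,b]))
E
```

```text
valve ((512.0989379882812, -195.7964630126953), (58.938934326171875, 38.50414276123047), 32.754310607910156) [[476.8999938964844, -195.5], [497.70001220703125, -227.89999389648438], [547.2999877929688, -196.0], [526.5, -163.6999969482422]]
nest ((518.2382202148438, 170.9919891357422), (71.9422607421875, 155.43829345703125), 87.8968505859375) [[439.29998779296875, 137.89999389648438], [594.5999755859375, 132.1999969482422], [597.2000122070312, 204.10000610351562], [441.8999938964844, 209.8000030517578]]
```

View pics/crop.png

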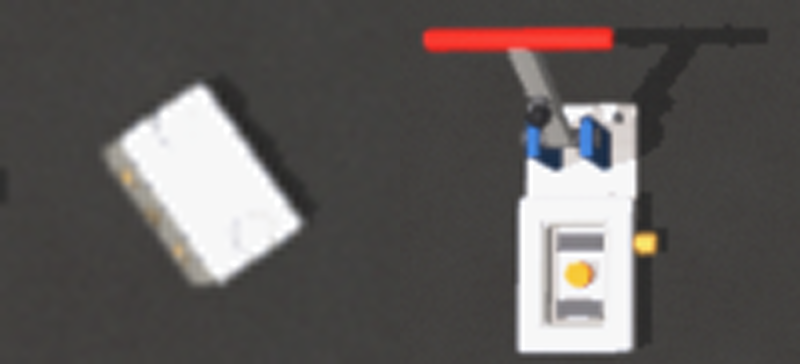

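carry_out(increments=[-0.82,-0.79,-0.125,0,0,0.278,0.4,-0.82,-0.79,-0.125,0,0,0.278,0.4,-0.82,-0.79,-0.125,0,0,0.278,0.4,-0.82,-0.79,-0.125,0,0,0.278,0.4,-0.82,-0.79,-0.125,0,0,0.278,0.4,-0.82,-0.79,-0.125,0,0,0.278,0.4,-0.82,-0.79,-0.125,0,0,0.278,0.4,-0.82,-0.79,-0.125,0,0,0.278,0.4,-0.82,-0.79,-0.125,0,0,0.278,0.4,-0.82,-0.79,-0.125,0,0,0.278,0.4])

```text
time: 1.35
tool_pos: [397.6, 173.1, 299.6]
tcp_rot: [-180.0, 0.0, 62.3]
ft_force: [0.1, -0.2, 0.7]
finger_gap: 59.4
grip_force: 0.0
```

```bash
cat >> h.py <<'E'
import json
from scipy.spatial.transform import Rotation as Ro
def rot(e): return Ro.from_euler('xyz',e,degrees=True).as_matrix()
def after(pos,eul,row):   # commanded pose after a row
    R=rot(eul); p=np.array(pos)+R@(400*np.array(row[:3])); R2=R@Ro.from_rotvec(2*np.pi*np.array(row[3:6])).as_matrix()
    return p,Ro.from_matrix(R2).as_euler('xyz',degrees=True)
def need(pos,eul,tpos,teul):
    R=rot(eul); return (R.T@(np.array(tpos)-pos)/400).round(4),(Ro.from_matrix(R.T@rot(teul)).as_rotvec()/2/np.pi).round(4)
E
python3 - <<'E'
from h import *
p,e=after([178.322,572.893,249.992],[180,0,162.708],[-.82,-.79,-.125,0,0,.278]);print('cmd',p,e)
s=sense();print(s['time'],s['tool_pos'],s['tcp_rot'],s['joint_pos'],s['finger_gap'])
c=viewer.get_calibration('wrist'); im=snap('wrist','w1.png')
o,d=ray(c,320,240.001,True);print(o,d,c['fx'],c['cx'],c['cy'])
print((rot(s['tcp_rot']).T@(o-s['tool_pos'])))
E
```

```text
cmd [397.56882478 173.6802374  299.992     ] [180.      0.     62.628]
1.35 [397.59931623 173.08478773 299.61705582] [-1.79968588e+02  2.65956439e-02  6.23268533e+01] [ 1.67415317e+01 -1.98986083e+01  1.05548471e+02  2.99527201e-03
  9.43911875e+01  4.44149140e+01] 59.401017803658924
[428.0589087  231.82883136 423.96386142] [-0.13196596 -0.22253042 -0.965953  ] 371.64829954431775 325.0739996148137 240.69311787488363
[  66.11292557   -0.37514869 -124.37732042]
```

View pics/w1.png

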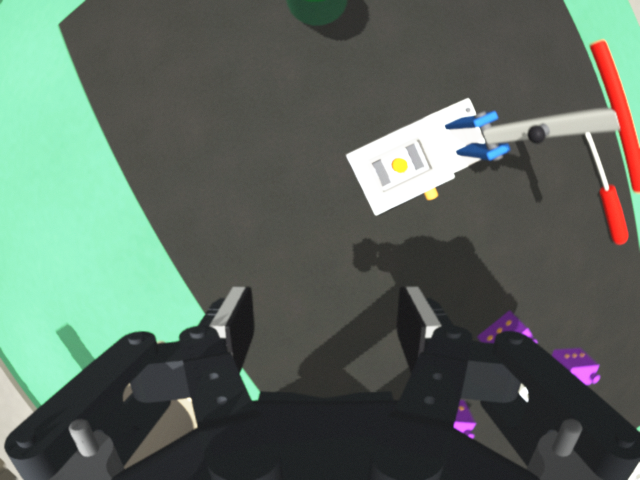

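The wrist view shows the nest, with its pocket and orange plunger at (399,165), top corners at (347,155) and (377,214), and the clamp arm open to the right. The camera protrudes on tool +x, so I'll insert with yaw near 178 to keep it away from the clamp.

```bash
python3 - <<'E'
from h import *
im=cv2.imread('pics/w1.png'); c=viewer.get_calibration('wrist')
def prt(l,k,z):
    P=np.array([onz(c,*p,z,True)[:2] for p in k]); print(l,P.round(1).tolist()); return P
hsv=cv2.cvtColor(im,cv2.COLOR_BGR2HSV)
o=cv2.inRange(hsv,(15,150,150),(35,255,255)); o[:, :380]=0; o[:,420:]=0; o[190:]=0;o[:140]=0
mm=cv2.moments(o,True); u,v=mm['m10']/mm['m00'],mm['m01']/mm['m00']
print('plunger',u,v,onz(c,u,v,25.5,True),mm['m00'])
m=cv2.inRange(im,(150,150,150),(255,255,255)); s=np.zeros_like(m); s[90:225,335:520]=m[90:225,335:520]
k=max(cv2.findContours(s,cv2.RETR_EXTERNAL,cv2.CHAIN_APPROX_NONE)[0],key=cv2.contourArea)
prt('poly',cv2.approxPolyDP(k,3,True)[:,0],35)
# line fits of long edges/near edge on z=35
P=np.array([onz(c,*p[0],35,True)[:2] for p in k])
for l,sel in(('near',(P[:,0]<452)&(abs(P[:,1]-172)<25)),('left',(P[:,1]>195)&(abs(P[:,0]-490)<35)),('right',(P[:,1]<150)&(abs(P[:,0]-480)<30))):
    if sel.sum()>4:
        vx,vy,x,y=cv2.fitLine(P[sel].astype(np.float32),cv2.DIST_HUBER,0,.01,.01).ravel(); print(l,sel.sum(),np.degrees(np.arctan2(vy,vx)),x,y,np.abs((P[sel]-[x,y])@[-vy,vx]).max())
# steel rests / pocket (dark) patches
g=cv2.inRange(im,(90,90,90),(150,150,150)); s=np.zeros_like(g); s[135:195,365:435]=g[135:195,365:435]
for k in cv2.findContours(s,cv2.RETR_EXTERNAL,cv2.CHAIN_APPROX_NONE)[0]:
    if cv2.contourArea(k)>60: r=cv2.minAreaRect(k);print('rest',r,onz(c,*r[0],16,True)[:2])
print('scale check', onz(c,347,155,35,True))
E
```

```text
plunger 399.16875 164.9125 [488.42474855 174.71202834  25.5       ] 160.0
poly [[638.2, 160.1], [605.2, 167.5], [598.6, 173.9], [592.5, 172.8], [588.2, 161.3], [587.9, 174.8], [551.1, 188.4], [554.1, 194.2], [589.4, 188.6], [588.1, 209.5], [440.5, 208.8], [440.9, 139.0], [504.5, 136.1], [505.2, 129.6], [511.4, 137.6], [572.6, 142.7], [553.1, 155.3], [553.2, 163.6], [571.7, 163.7], [589.6, 158.3], [595.4, 147.2], [599.0, 151.8], [627.2, 143.6]]
near 42 88.42451 440.16916 172.09395 0.4810044772964007
left 59 -1.0654145 489.87146 210.5849 0.5907234569221218
right 59 -2.7012334 480.3029 138.03246 7.203928857094534
scale check [442.37550339 210.20412457  35.        ]
```

carry_out(increments=[-0.69,0.68,0.225,0,0,-0.28,0.4,-0.69,0.68,0.225,0,0,-0.28,0.4,-0.69,0.68,0.225,0,0,-0.28,0.4,-0.69,0.68,0.225,0,0,-0.28,0.4,-0.69,0.68,0.225,0,0,-0.28,0.4,-0.69,0.68,0.225,0,0,-0.28,0.4,-0.69,0.68,0.225,0,0,-0.28,0.4,-0.69,0.68,0.225,0,0,-0.28,0.4,-0.69,0.68,0.225,0,0,-0.28,0.4,-0.69,0.68,0.225,0,0,-0.28,0.4])

```text
time: 2.65
tool_pos: [511.9, -196.6, 209.3]
tcp_rot: [180.0, -0.1, 162.8]
ft_force: [-0.2, 0.6, -0.0]
finger_gap: 59.8
grip_force: 0.0
```

carry_out(increments=[0,0,0,0,0,-0.137,0.4,0,0,0,0,0,-0.137,0.4,0,0,0,0,0,-0.137,0.4,0,0,0,0,0,-0.137,0.4,0,0,0,0,0,-0.137,0.4,0,0,0,0,0,-0.137,0.4,0,0,0,0,0,-0.137,0.4,0,0,0,0,0,-0.137,0.4,0,0,0,0,0,-0.137,0.4,0,0,0,0,0,-0.137,0.4])

```text
time: 3.9
tool_pos: [512.2, -196.5, 210.0]
tcp_rot: [-180.0, -0.0, -148.3]
ft_force: [-0.0, 0.6, 0.5]
finger_gap: 59.6
grip_force: 0.0
```

```bash
python3 - <<'E'
from h import *
p,e=after([397.569,173.680,299.992],[180,0,62.628],[-.69,.68,.225,0,0,-.28]);p,e=after(p,e,[0,0,0,0,0,-.137]);print('cmd',p,e)
s=sense();print(s['time'],s['tool_pos'],s['tcp_rot'],s['joint_pos'])
c=viewer.get_calibration('wrist'); im=snap('wrist','w2.png')[...,::-1]
m=cv2.inRange(im,(140,140,140),(255,255,255))
n,l,st,ce=cv2.connectedComponentsWithStats(m)
for i in range(1,n):
    if st[i,4]>300: print(st[i],ce[i].round(1), onz(c,*ce[i],59,True)[:2])
E
```

```text
cmd [ 512.22054989 -196.47540264  209.992     ] [-1.80000000e+02 -1.27222187e-14 -1.47252000e+02]
3.9 [ 512.22030967 -196.48087225  210.00114951] [-1.79999478e+02 -3.16995744e-04 -1.48341121e+02] [-2.63408111e+01  7.82785801e-01  9.64797481e+01 -5.50068840e-04
  8.27371910e+01 -1.47999620e+02]
[   0    0   60  145 3965] [18.5 45.8] [ 509.07537684 -543.66778909]
[ 171    0   74   61 1335] [221.2  38.3] [ 426.11948182 -341.0881747 ]
[ 381  105   72   59 2181] [419.9 134.5] [ 412.43571376 -174.31376767]
[ 301  186   48   89 3820] [324.6 228.8] [ 511.75014511 -196.7838062 ]
[408 276  33  62 613] [423.4 307.9] [525.91114283 -90.99729755]
[   0  285   94  195 7718] [ 29.  368.6] [ 839.73189075 -409.56909796]
[211 288  32  50 525] [225.4 312.3] [ 616.65762044 -230.21414769]
[ 562  315   68   78 2774] [594.7 352.6] [472.8917682  124.20399865]
[ 124  407   72   62 1473] [162.9 434. ] [ 798.89852413 -227.72763745]
```

View pics/w2.png

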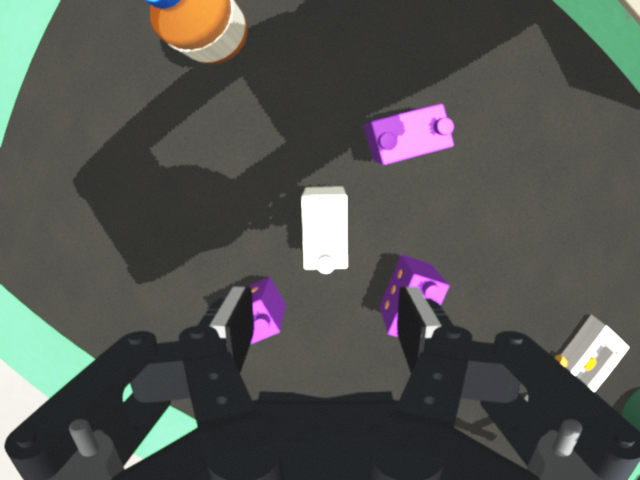

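The view shows the white block between the open fingers, with its top face spanning about (303–348, 195–270) and purple blocks flanking the finger paths.

```bash
python3 - <<'E'
from h import *
im=cv2.imread('pics/w2.png'); c=viewer.get_calibration('wrist')
g=cv2.cvtColor(im,cv2.COLOR_BGR2GRAY); print([ (v,int(g[v,320])) for v in range(184,204,2)])
p=np.array([512.22,-196.48]);a=np.radians(-148.34);X=np.array([np.cos(a),np.sin(a)]);Y=np.array([np.sin(a),-np.cos(a)])
L=[];
for v in(205,220,235,250,260):
    row=g[v,285:365].astype(int); on=np.where(row>150)[0]; l,r=285+on[0]-.5,285+on[-1]+.5
    A=[onz(c,u,v,59,True)[:2]-p for u in(l,r)]
    L.append((v,l,r,[(q@X).round(1) for q in A],[(q@Y).round(1) for q in A])); print(L[-1])
for u in(310,340):
    col=g[180:285,u].astype(int); on=np.where(col>150)[0]; print(u,180+on[0],180+on[-1],[((onz(c,u,180+t,59,True)[:2]-p)@X).round(1) for t in(on[0],on[-1])])
# purple nearest points, tool frame, at z=59
h=cv2.cvtColor(im,cv2.COLOR_BGR2HSV); m=cv2.inRange(h,(135,80,60),(165,255,255))
for k in cv2.findContours(m,cv2.RETR_EXTERNAL,cv2.CHAIN_APPROX_NONE)[0]:
    if cv2.contourArea(k)>300:
        Q=np.array([[(onz(c,*t[0],59,True)[:2]-p)@X,(onz(c,*t[0],59,True)[:2]-p)@Y] for t in k]);print('purple',Q.min(0),Q.max(0))
E
```

```text
[(184, 78), (186, 107), (188, 198), (190, 203), (192, 205), (194, 239), (196, 255), (198, 245), (200, 255), (202, 255)]
(205, np.float64(300.5), np.float64(347.5), [np.float64(19.0), np.float64(18.9)], [np.float64(-18.1), np.float64(17.2)])
(220, np.float64(301.5), np.float64(347.5), [np.float64(7.4), np.float64(7.4)], [np.float64(-17.5), np.float64(17.4)])
(235, np.float64(301.5), np.float64(347.5), [np.float64(-4.3), np.float64(-4.3)], [np.float64(-17.7), np.float64(17.5)])
(250, np.float64(302.5), np.float64(347.5), [np.float64(-16.3), np.float64(-16.3)], [np.float64(-17.1), np.float64(17.7)])
(260, np.float64(302.5), np.float64(348.5), [np.float64(-24.4), np.float64(-24.4)], [np.float64(-17.2), np.float64(18.6)])
310 188 269 [np.float64(31.8), np.float64(-31.8)]
340 187 268 [np.float64(32.5), np.float64(-31.0)]
purple [-101.4551318   -64.68085877] [-38.74698886 -32.28412301]
purple [-94.21078954  44.52620981] [-19.63377263 103.21519   ]
purple [49.41978537 28.18179692] [98.44587133 98.6526106 ]
```

carry_out(increments=[-0.005,0,0.1,0,0,0,0.22,-0.005,0,0.2,0,0,0,0.22,-0.005,0,0.28,0,0,0,0.22,-0.005,0,0.34,0,0,0,0.22,-0.005,0,0.38,0,0,0,0.22,-0.005,0,0.407,0,0,0,0.22,-0.005,0,0.407,0,0,0,0.22,-0.005,0,0.407,0,0,0,-1,-0.005,0,0.407,0,0,0,-1,-0.005,0,0.407,0,0,0,-1], force=60)

```text
time: 5.2
tool_pos: [514.9, -195.8, 48.5]
tcp_rot: [-179.9, 0.1, -148.3]
ft_force: [0.4, 1.3, 5.3]
finger_gap: 33.2
grip_force: 60.3
```

```bash
python3 - <<'E'
from h import *
s=sense();print(s)
E
```

```text
{'time': 5.2, 'joint_pos': array([-2.61579171e+01,  1.09157714e+01,  1.03632103e+02,  4.76098082e-03,
        6.53211345e+01, -1.47839162e+02]), 'qd': array([ 0.08232529,  0.05919088,  0.02288146,  0.06126485,  0.03437216,
       -0.03507264]), 'joint_efforts': array([-4.52398472e-01, -5.04657698e+01, -4.11142695e+01, -1.75699443e-01,
       -1.79990865e-01, -1.07365684e-02]), 'tool_pos': array([ 514.88425629, -195.81366219,   48.47846173]), 'tcp_rot': array([-1.79891414e+02,  7.33923023e-02, -1.48320669e+02]), 'ft_force': array([0.39267578, 1.31699455, 5.31078753]), 'wrist_torque': array([0.07451052, 0.01341061, 0.02583291]), 'grip_force': 60.27467608451843, 'finger_gap': 33.179600282698054}
```

carry_out(increments=[0,0,-0.05,0,0,0,-1,0,0,-0.15,0,0,0,-1,0,0,-0.3,0,0,0,-1,-0.435,0.816,-0.632,0,0,0.092,-1,-0.435,0.816,-0.632,0,0,0.092,-1,-0.435,0.816,-0.632,0,0,0.092,-1,-0.435,0.816,-0.632,0,0,0.092,-1,-0.435,0.816,-0.632,0,0,0.092,-1,-0.435,0.816,-0.632,0,0,0.092,-1,-0.435,0.816,-0.632,0,0,0.092,-1])

```text
time: 6.45
tool_pos: [490.0, 176.6, 301.1]
tcp_rot: [180.0, 0.1, 178.7]
ft_force: [0.7, -1.2, -3.4]
finger_gap: 33.0
grip_force: 60.5
```

carry_out(increments=[0,0,0,0,0,0,-1,0,0,0,0,0,0,-1,0,0,0,0,0,0,-1,0,0,0,0,0,0,-1,0,0,0,0,0,0,-1,0,0,0,0,0,0,-1,0,0,0,0,0,0,-1,0,0,0,0,0,0,-1,0,0,0,0,0,0,-1,0,0,0,0,0,0,-1])

```text
time: 7.7
tool_pos: [490.6, 173.8, 300.0]
tcp_rot: [180.0, -0.0, 178.6]
ft_force: [0.6, 0.6, -3.0]
finger_gap: 33.3
grip_force: 60.4
```

```bash
python3 - <<'E'
from h import *
s=sense();print(s['time'],s['tool_pos'],s['tcp_rot'],s['ft_force'],s['joint_pos'],s['finger_gap'])
c=viewer.get_calibration('wrist'); im=snap('wrist','w3.png')
E
```

```text
7.7 [490.57538115 173.75652166 299.99659628] [ 1.79998320e+02 -1.41580044e-03  1.78561036e+02] [ 0.63108294  0.57878343 -3.03597671] [ 1.38564484e+01 -5.83423783e+00  9.35187726e+01  1.99570699e-03
  9.23163877e+01 -7.47045068e+01] 33.320166462381266
```

View pics/w3.png

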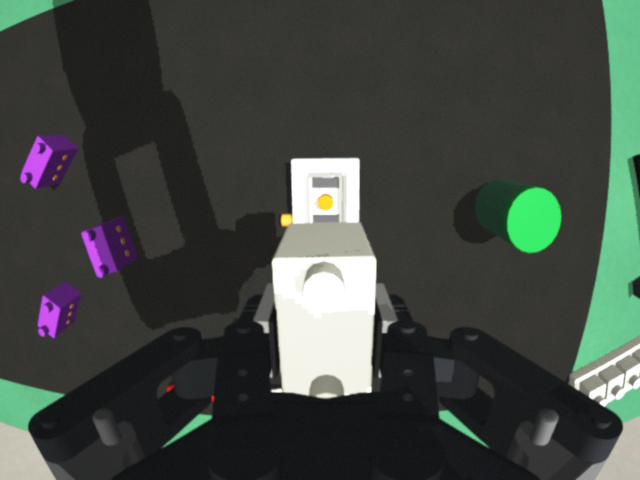

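The view shows the nest at (291–360, 158–225) with the plunger at (325,202), and the held block in front of it, upright between the pads.

```bash
python3 - <<'E'
from h import *
im=cv2.imread('pics/w3.png'); c=viewer.get_calibration('wrist'); g=cv2.cvtColor(im,cv2.COLOR_BGR2GRAY)
hsv=cv2.cvtColor(im,cv2.COLOR_BGR2HSV)
o=cv2.inRange(hsv,(15,150,150),(35,255,255)); o[:,:305]=0;o[:,345:]=0;o[225:]=0
mm=cv2.moments(o,True);u,v=mm['m10']/mm['m00'],mm['m01']/mm['m00'];print('pl',u,v,onz(c,u,v,25.5,True))
W=lambda u,v,z:onz(c,u,v,z,True)[:2].round(1)
for v in(168,180,192,204,214):
    on=np.where(g[v,270:380]>165)[0]+270; on=on[(on>288)]; print(v,on[0],on[-1],W(on[0]-.5,v,35),W(on[-1]+.5,v,35))
for u in(296,325,354):
    on=np.where(g[140:200,u]>165)[0]+140; print('near',u,on[0],W(u,on[0]-.5,35))
print('row202',[int(x) for x in g[210,286:366]])
# block
for v in(230,240,250,262,300,330):
    on=np.where(g[v,262:390]>110)[0]+262; print('blk',v,on[0],on[-1])
print('col',[int(x) for x in g[216:275:2,300]])
z0=sense()['tool_pos'][2]
for (u,v,zz) in((290,226,-44),(358,226,-44),(274,257,12),(375,257,12)): print('corner',W(u,v,z0+zz)-sense()['tool_pos'][:2])
E
```

```text
pl 324.98837209302326 201.9127906976744 [488.73638529 174.10879296  25.5       ]
168 291 359 [450.1 139. ] [451.9 211.2]
180 291 359 [462.8 138.5] [464.6 211. ]
192 292 358 [475.6 139.1] [477.4 209.8]
204 292 359 [488.5 138.5] [490.3 210.8]
214 292 358 [499.3 138. ] [501.1 209.6]
near 296 159 [440.3 145.1]
near 325 158 [440.2 175.4]
near 354 158 [440.8 205.6]
row202 [55, 49, 37, 33, 33, 67, 193, 254, 255, 255, 255, 255, 255, 255, 255, 255, 255, 255, 254, 252, 249, 244, 241, 251, 255, 255, 255, 255, 255, 255, 255, 255, 255, 255, 255, 254, 251, 248, 247, 242, 241, 247, 252, 254, 255, 255, 255, 255, 255, 255, 254, 245, 236, 237, 234, 222, 200, 208, 225, 232, 250, 255, 255, 255, 255, 255, 255, 255, 255, 255, 255, 255, 241, 147, 72, 56, 55, 56, 58, 57]
blk 230 286 363
blk 240 282 367
blk 250 277 372
blk 262 271 376
blk 300 274 388
blk 330 264 386
col [255, 255, 255, 252, 175, 166, 164, 166, 169, 166, 169, 168, 168, 171, 169, 170, 168, 171, 173, 172, 173, 250, 255, 255, 255, 255, 255, 251, 251, 253]
corner [-27.6994287  -15.05866167]
corner [-26.8994287   16.64133833]
corner [-30.2994287  -14.85866167]
corner [-29.4994287   17.34133833]
```

carry_out(increments=[0.005,0,0.06,0,0,0,-1,0.005,0,0.14,0,0,0,-1,0.005,0,0.23,0,0,0,-1,0.005,0,0.32,0,0,0,-1,0.005,0,0.4,0,0,0,-1,0.005,0,0.46,0,0,0,-1,0.005,0,0.5,0,0,0,-1,0.005,0,0.525,0,0,0,-1,0.005,0,0.525,0,0,0,-1,0.005,0,0.525,0,0,0,-1])

```text
time: 9.0
tool_pos: [489.4, 174.0, 91.1]
tcp_rot: [180.0, 0.1, 178.6]
ft_force: [0.1, 0.5, -3.4]
finger_gap: 32.5
grip_force: 60.4
```

carry_out(increments=[0,0,0.005,0,0,0,-1,0,0,0.01,0,0,0,-1,0,0,0.015,0,0,0,-1,0,0,0.02,0,0,0,-1,0,0,0.025,0,0,0,-1,0,0,0.03,0,0,0,-1,0,0,0.034,0,0,0,-1,0,0,0.034,0,0,0,-1,0,0,0.034,0,0,0,-1,0,0,0.034,0,0,0,-1])

```text
time: 10.25
tool_pos: [488.7, 173.8, 76.5]
tcp_rot: [180.0, 0.0, 178.6]
ft_force: [-0.1, 0.0, -1.9]
finger_gap: 33.0
grip_force: 60.4
```

carry_out(increments=[0,0,0.002,0,0,0,-1,0,0,0.004,0,0,0,-1,0,0,0.006,0,0,0,-1,0,0,0.008,0,0,0,-1,0,0,0.01,0,0,0,-1,0,0,0.01,0,0,0,-1,0,0,0.01,0,0,0,-1,0,0,0.01,0,0,0,-1,0,0,0.01,0,0,0,-1,0,0,0.01,0,0,0,-1])

```text
time: 11.5
tool_pos: [488.6, 173.8, 72.4]
tcp_rot: [-180.0, -0.0, 178.6]
ft_force: [0.3, -0.6, -2.7]
finger_gap: 33.5
grip_force: 60.4
```

carry_out(increments=[0,0,0.001,0,0,0,-1,0,0,0.002,0,0,0,-1,0,0,0.003,0,0,0,-1,0,0,0.004,0,0,0,-1,0,0,0.005,0,0,0,-1,0,0,0.006,0,0,0,-1,0,0,0.007,0,0,0,-1,0,0,0.008,0,0,0,-1,0,0,0.009,0,0,0,-1,0,0,0.009,0,0,0,-1])

```text
time: 12.75
tool_pos: [488.6, 173.8, 68.7]
tcp_rot: [180.0, 0.0, 178.6]
ft_force: [-1.7, 0.1, 2.0]
finger_gap: 32.7
grip_force: 60.8
```

carry_out(increments=[0,0,0.001,0,0,0,-1,0,0,0.002,0,0,0,-1,0,0,0.003,0,0,0,-1,0,0,0.004,0,0,0,-1,0,0,0.005,0,0,0,-1,0,0,0.006,0,0,0,-1,0,0,0.007,0,0,0,-1,0,0,0.0075,0,0,0,-1,0,0,0.0075,0,0,0,-1,0,0,0.0075,0,0,0,-1])

```text
time: 14.0
tool_pos: [488.6, 173.8, 65.8]
tcp_rot: [180.0, 0.0, 178.6]
ft_force: [-1.3, -0.0, 2.2]
finger_gap: 33.1
grip_force: 60.9
```

carry_out(increments=[0,0,0.001,0,0,0,-1,0,0,0.002,0,0,0,-1,0,0,0.003,0,0,0,-1,0,0,0.004,0,0,0,-1,0,0,0.005,0,0,0,-1,0,0,0.005,0,0,0,-1,0,0,0.005,0,0,0,-1,0,0,0.005,0,0,0,-1,0,0,0.005,0,0,0,-1,0,0,0.005,0,0,0,-1])

```text
time: 15.25
tool_pos: [488.6, 173.8, 63.7]
tcp_rot: [180.0, 0.0, 178.6]
ft_force: [-0.1, 0.1, -0.0]
finger_gap: 33.0
grip_force: 60.9
```

carry_out(increments=[0,0,0.001,0,0,0,-1,0,0,0.002,0,0,0,-1,0,0,0.003,0,0,0,-1,0,0,0.004,0,0,0,-1,0,0,0.004,0,0,0,-1,0,0,0.004,0,0,0,-1,0,0,0.004,0,0,0,-1,0,0,0.004,0,0,0,-1,0,0,0.004,0,0,0,-1,0,0,0.004,0,0,0,-1])

```text
time: 16.5
tool_pos: [488.6, 173.8, 62.2]
tcp_rot: [180.0, 0.0, 178.6]
ft_force: [-0.3, -1.0, 2.1]
finger_gap: 33.0
grip_force: 60.9
```

carry_out(increments=[0,0,0.001,0,0,0,-1,0,0,0.002,0,0,0,-1,0,0,0.003,0,0,0,-1,0,0,0.004,0,0,0,-1,0,0,0.004,0,0,0,-1,0,0,0.004,0,0,0,-1,0,0,0.004,0,0,0,-1,0,0,0.004,0,0,0,-1,0,0,0.004,0,0,0,-1,0,0,0.004,0,0,0,-1])

```text
time: 17.75
tool_pos: [488.6, 173.8, 60.6]
tcp_rot: [180.0, 0.0, 178.6]
ft_force: [-0.8, 0.4, 3.6]
finger_gap: 33.2
grip_force: 61.2
```

carry_out(increments=[0,0,0.001,0,0,0,-1,0,0,0.002,0,0,0,-1,0,0,0.003,0,0,0,-1,0,0,0.003,0,0,0,-1,0,0,0.003,0,0,0,-1,0,0,0.003,0,0,0,-1,0,0,0.003,0,0,0,-1,0,0,0.003,0,0,0,-1,0,0,0.003,0,0,0,-1,0,0,0.003,0,0,0,-1])

```text
time: 19.0
tool_pos: [488.7, 173.8, 60.6]
tcp_rot: [-180.0, -0.0, 178.6]
ft_force: [-7.3, -2.5, 14.6]
finger_gap: 33.4
grip_force: 62.5
```

carry_out(increments=[0,0,0.0004,0,0,0,-1,0,0,0.0008,0,0,0,-1,0,0,0.0008,0,0,0,-1,0,0,0.0008,0,0,0,-1,0,0,0.0008,0,0,0,-1,0,0,0.0008,0,0,0,-1,0,0,0.0008,0,0,0,-1,0,0,0.0008,0,0,0,-1,0,0,0.0008,0,0,0,-1,0,0,0.0008,0,0,0,-1])

```text
time: 20.25
tool_pos: [488.6, 173.8, 60.5]
tcp_rot: [-180.0, -0.0, 178.6]
ft_force: [-9.1, -2.1, 18.1]
finger_gap: 33.0
grip_force: 62.9
```

```bash
python3 - <<'E'
from h import *
s=sense();print(s['time'],s['tool_pos'],s['ft_force'],s['wrist_torque'])
E
```

```text
20.25 [488.64936563 173.80950069  60.5278544 ] [-9.08883095 -2.10955405 18.14672103] [-0.55461266  1.50568919  0.01225705]
```

carry_out(increments=[0,0,-0.001,0,0,0,-1,0,0,-0.002,0,0,0,-1,0,0,-0.003,0,0,0,-1,0,0,-0.003,0,0,0,-1,0,0,-0.003,0,0,0,0.3,0,0,-0.003,0,0,0,0.3,0,0,-0.003,0,0,0,0.3,0,0,-0.003,0,0,0,0.3,0,0,-0.003,0,0,0,0.3,0,0,-0.003,0,0,0,0.3])

```text
time: 21.5
tool_pos: [488.6, 173.8, 60.3]
tcp_rot: [-180.0, -0.0, 178.6]
ft_force: [-0.6, -0.8, -0.0]
finger_gap: 55.5
grip_force: 0.0
```

carry_out(increments=[0,0,-0.05,0,0,0,0.3,0,0,-0.1,0,0,0,0.3,0,0,-0.2,0,0,0,0.3,0.05,0,-0.35,0,0,0,0.3,0.1,0,-0.5,0,0,0,0.3,0.1,0,-0.62,0,0,0,0.3,0.1,0,-0.62,0,0,0,0.3,0.1,0,-0.62,0,0,0,0.3,0.1,0,-0.62,0,0,0,0.3,0.1,0,-0.62,0,0,0,0.3])

```text
time: 22.75
tool_pos: [448.1, 174.6, 306.6]
tcp_rot: [-180.0, -0.2, 178.6]
ft_force: [0.5, 1.3, 0.4]
finger_gap: 55.4
grip_force: 0.0
```

```bash
python3 - <<'E'
from h import *
s=sense();print(s['time'],s['tool_pos'],s['tcp_rot'],s['ft_force'],s['finger_gap'])
a=np.radians(-1.5);ex=np.array([np.cos(a),np.sin(a),0]);ey=np.array([-np.sin(a),np.cos(a),0]);N=np.array([488.5,173.8,3])
H=N+80*ex+[0,0,90]
for n in('scene','top'):
    im=snap(n,n+'1.png');c=viewer.get_calibration(n)
    hsv=cv2.cvtColor(im,cv2.COLOR_RGB2HSV); m=cv2.inRange(hsv,(0,170,120),(6,255,255))|cv2.inRange(hsv,(174,170,120),(180,255,255))
    for k in cv2.findContours(m,cv2.RETR_EXTERNAL,cv2.CHAIN_APPROX_NONE)[0]:
        if cv2.contourArea(k)>40:
            (u,v),sz,_=cv2.minAreaRect(k); o,d=ray(c,u,v)
            t=((H-o)@ey)/(d@ey); X=o+d*t-H; print(n,(u,v),sz,'theta',np.arctan2(X[2],-(X@ex)),np.hypot(X[2],X@ex), 'at z=240',o+d*(240-o[2])/d[2])
im=cv2.imread('pics/scene1.png'); cv2.imwrite('pics/sc1.png',cv2.resize(im[215:345,310:450],None,fx=4,fy=4,interpolation=cv2.INTER_CUBIC))
E
```

```text
22.75 [448.07204065 174.58911933 306.63918348] [-1.79952640e+02 -1.54981571e-01  1.78553803e+02] [0.52849586 1.30770836 0.42271986] 55.44835739873654
scene (252.00003051757812, 294.0000305175781) (31.11269760131836, 9.899495124816895) theta 2.5107259266124755 326.9990418210059 at z=240 [819.21952616 133.19738901 240.        ]
scene (353.0, 256.0) (43.84061813354492, 5.656853675842285) theta 1.8188848914089806 148.31656279062028 at z=240 [606.75929043 172.79588569 240.        ]
top (251.0, 224.5) (5.0, 46.0) theta 1.8133176639851418 152.9962657028275 at z=240 [605.45095859 171.01705632 240.        ]
top (339.6341552734375, 179.7073211669922) (9.497111320495605, 32.908599853515625) theta 1.32218116134328 1112955.1248495325 at z=240 [697.88340294 -20.25874988 240.        ]
```

View pics/sc1.png

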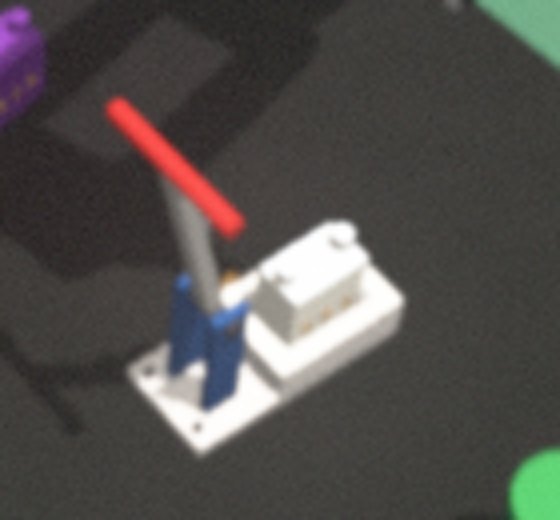

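The view shows the block seated level in the pocket with the clamp open. Its handle at scene pixel (353,256) gives an angle of about 1.815, and both views give a radius near 150, as it should be.

carry_out(increments=[-0.1,0,0,0,0,0.02,0.2,-0.25,-0.08,0,0,0,0.05,0.2,-0.391,-0.08,0,0,0,0.25,0.2,-0.391,-0.08,0,0,0,0.25,0.2,-0.391,-0.08,0,0,0,0.25,0.2,-0.391,-0.08,0,0,0,0.25,0.2,-0.391,-0.08,0,0,0,0.25,0.2,-0.391,-0.08,0,0,0,0.25,0.2,-0.391,-0.08,0,0,0,0.25,0.2,-0.391,-0.08,0,0,0,0.25,0.2])

```text
time: 24.1
tool_pos: [604.1, 138.8, 307.7]
tcp_rot: [-180.0, 0.0, 88.6]
ft_force: [-0.2, -0.4, -0.2]
finger_gap: 51.3
grip_force: 0.0
```

carry_out(increments=[0,0,0,0,0,0,0.2,0,0,0,0,0,0,0.2,0,0,0,0,0,0,0.2,0,0,0,0,0,0,0.2,0,0,0,0,0,0,0.2,0,0,0,0,0,0,0.2,0,0,0,0,0,0,0.2,0,0,0,0,0,0,0.2,0,0,0,0,0,0,0.2,0,0,0,0,0,0,0.2])

```text
time: 25.35
tool_pos: [604.1, 138.9, 308.3]
tcp_rot: [-180.0, -0.0, 88.6]
ft_force: [-0.1, -0.5, -0.2]
finger_gap: 51.2
grip_force: 0.0
```

```bash
python3 - <<'E'
from h import *
s=sense();print(s['time'],s['tool_pos'],s['tcp_rot'],s['joint_pos'])
c=viewer.get_calibration('wrist'); im=snap('wrist','w4.png')
hsv=cv2.cvtColor(im,cv2.COLOR_RGB2HSV); m=cv2.inRange(hsv,(0,150,100),(6,255,255))|cv2.inRange(hsv,(174,150,100),(180,255,255))
for k in cv2.findContours(m,cv2.RETR_EXTERNAL,cv2.CHAIN_APPROX_NONE)[0]:
    if cv2.contourArea(k)>150:
        r=cv2.minAreaRect(k); print(r,cv2.contourArea(k),[onz(c,*q,239,True)[:2].round(1).tolist() for q in cv2.boxPoints(r)],onz(c,*r[0],239,True)[:2])
E
```

```text
25.35 [604.14628445 138.86140855 308.28507357] [-1.79999519e+02 -1.51199865e-04  8.85604306e+01] [8.20663997e+00 9.61537509e+00 7.68772782e+01 2.30098334e-04
 9.35077956e+01 9.64622345e+00]
((444.5, 308.5), (39.0, 19.0), 90.0) 608.0 [[667.6, 122.3], [679.5, 121.6], [682.4, 95.3], [669.9, 96.3]] [674.66058018 109.24429588]
((328.2765808105469, 201.98760986328125), (188.107666015625, 23.328998565673828), 89.4437484741211) 4015.5 [[601.5, 223.4], [613.5, 223.3], [612.6, 120.3], [599.4, 120.5]] [606.75389817 173.99991758]
```

View pics/w4.png

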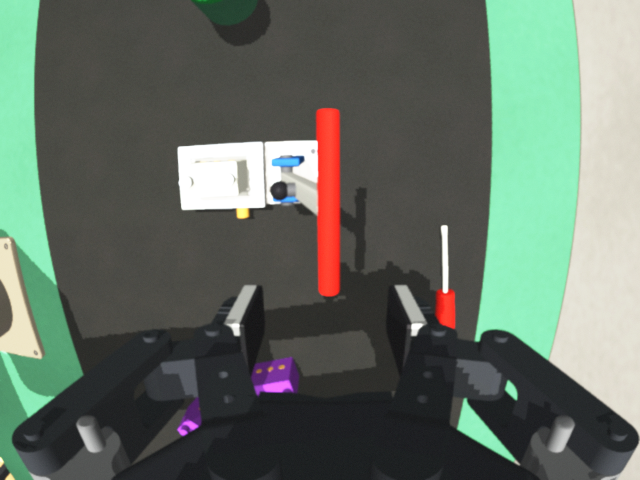

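The view shows the red bar between the open fingers, running from (328,108) to (328,296), centred at x ≈ 606 with its −y end under the tool.

carry_out(increments=[0,0.004,0.04,0,0,0,0.2,0,0.004,0.08,0,0,0,0.2,0,0.004,0.12,0,0,0,0.2,0,0.004,0.15,0,0,0,0.2,0,0.004,0.175,0,0,0,0.2,0,0.004,0.175,0,0,0,0.2,0,0.004,0.175,0,0,0,-1,0,0.004,0.175,0,0,0,-1,0,0.004,0.175,0,0,0,-1,0,0.004,0.175,0,0,0,-1], force=25)

```text
time: 26.65
tool_pos: [606.2, 138.9, 239.2]
tcp_rot: [179.9, -0.0, 88.6]
ft_force: [1.1, -0.8, 3.0]
finger_gap: 11.0
grip_force: 24.5
```

```bash
python3 - <<'E'
from h import *
s=sense();print(s['time'],s['tool_pos'],s['tcp_rot'],s['ft_force'],s['finger_gap'],s['grip_force'])
t0=1.82
for t in(t0,1.7,1.55,1.4,1.25,1.1,.95,.8,.65,.5,.35,.25,.2,.15,.1,.06,.03):
    print(t,round(-150*(np.cos(t)-np.cos(t0))/400,4),round(-150*(np.sin(t)-np.sin(t0))/400,4))
E
```

```text
26.65 [606.23120969 138.88587934 239.19870288] [ 1.79906786e+02 -1.45416667e-02  8.85605476e+01] [ 1.0651467  -0.80276371  3.02731699] 10.990537854646966 24.531896710395813
1.82 -0.0 -0.0
1.7 -0.0442 -0.0085
1.55 -0.1003 -0.0115
1.4 -0.1562 -0.0061
1.25 -0.2107 0.0075
1.1 -0.2626 0.0292
0.95 -0.3106 0.0584
0.8 -0.3538 0.0944
0.65 -0.391 0.1365
0.5 -0.4216 0.1836
0.35 -0.4448 0.2348
0.25 -0.4558 0.2706
0.2 -0.46 0.2889
0.15 -0.4633 0.3074
0.1 -0.4656 0.326
0.06 -0.4668 0.3409
0.03 -0.4673 0.3522
```

carry_out(increments=[0,-0.016,-0.0037,0,0,0,-1,0,-0.0442,-0.0085,0,0,0,-1,0,-0.072,-0.0107,0,0,0,-1,0,-0.1003,-0.0115,0,0,0,-1,0,-0.1285,-0.0095,0,0,0,-1,0,-0.1562,-0.0061,0,0,0,-1,0,-0.1838,-0.0003,0,0,0,-1,0,-0.2107,0.0075,0,0,0,-1,0,-0.2107,0.0075,0,0,0,-1,0,-0.2107,0.0075,0,0,0,-1])

```text
time: 27.9
tool_pos: [520.0, 140.5, 234.8]
tcp_rot: [-179.8, 0.1, 88.6]
ft_force: [-3.7, -5.4, 4.5]
finger_gap: 11.0
grip_force: 25.9
```

carry_out(increments=[0,-0.0263,0.0099,0,0,0,-1,0,-0.0519,0.0217,0,0,0,-1,0,-0.0764,0.0354,0,0,0,-1,0,-0.0999,0.0509,0,0,0,-1,0,-0.1222,0.0681,0,0,0,-1,0,-0.1431,0.0869,0,0,0,-1,0,-0.1625,0.1073,0,0,0,-1,0,-0.1803,0.129,0,0,0,-1,0,-0.1965,0.152,0,0,0,-1,0,-0.2109,0.1761,0,0,0,-1])

```text
time: 29.15
tool_pos: [436.1, 142.7, 163.8]
tcp_rot: [-179.9, 0.0, 88.6]
ft_force: [4.0, -5.5, -1.7]
finger_gap: 11.1
grip_force: 24.8
```

carry_out(increments=[0,-0.0125,0.0252,0,0,0,-1,0,-0.0232,0.0512,0,0,0,-1,0,-0.0291,0.069,0,0,0,-1,0,-0.0342,0.087,0,0,0,-1,0,-0.0384,0.1053,0,0,0,-1,0,-0.0417,0.1238,0,0,0,-1,0,-0.0432,0.1349,0,0,0,-1,0,-0.0432,0.1349,0,0,0,-1,0,-0.0432,0.1349,0,0,0,-1,0,-0.0432,0.1349,0,0,0,-1])

```text
time: 30.4
tool_pos: [419.6, 143.2, 110.3]
tcp_rot: [180.0, 0.0, 88.6]
ft_force: [4.8, -4.8, -2.6]
finger_gap: 11.1
grip_force: 24.5
```

carry_out(increments=[0,-0.0005,0.004,0,0,0,-1,0,-0.001,0.008,0,0,0,-1,0,-0.0015,0.012,0,0,0,-1,0,-0.0018,0.016,0,0,0,-1,0,-0.002,0.019,0,0,0,-1,0,-0.002,0.022,0,0,0,-1,0,-0.002,0.024,0,0,0,-1,0,-0.002,0.026,0,0,0,-1,0,-0.002,0.026,0,0,0,-1,0,-0.002,0.026,0,0,0,-1])

```text
time: 31.65
tool_pos: [418.9, 143.2, 100.1]
tcp_rot: [180.0, 0.0, 88.6]
ft_force: [4.5, -5.3, -1.3]
finger_gap: 10.8
grip_force: 24.5
```

carry_out(increments=[0,0,0.001,0,0,0,-1,0,0,0.002,0,0,0,-1,0,0,0.003,0,0,0,-1,0,0,0.004,0,0,0,-1,0,0,0.005,0,0,0,-1,0,0,0.006,0,0,0,-1,0,0,0.006,0,0,0,-1,0,0,0.006,0,0,0,-1,0,0,0.006,0,0,0,-1,0,0,0.006,0,0,0,-1])

```text
time: 32.9
tool_pos: [419.0, 143.3, 98.6]
tcp_rot: [180.0, 0.0, 88.6]
ft_force: [-0.3, -5.7, 8.3]
finger_gap: 11.0
grip_force: 25.5
```

carry_out(increments=[0,0,-0.0025,0,0,0,-1,0,0,-0.0025,0,0,0,-1,0,0,-0.0025,0,0,0,-0.3,0,0,-0.0025,0,0,0,-0.3,0,0,-0.0025,0,0,0,-0.3,0,0,-0.0025,0,0,0,-0.3,0,0,-0.0025,0,0,0,-0.3,0,0,-0.02,0,0,0,-0.3,0,0,-0.05,0,0,0,-0.3,0,0,-0.1,0,0,0,-0.3])

```text
time: 34.15
tool_pos: [418.8, 143.4, 138.8]
tcp_rot: [-180.0, 0.0, 88.6]
ft_force: [0.1, 0.2, -0.0]
finger_gap: 30.1
grip_force: 0.0
```

carry_out(increments=[0,-0.03,-0.1,0,0,0,-0.3,0,-0.06,-0.2,0,0,0,-0.3,0,-0.1,-0.3,0,0,0,-0.3,0,-0.1,-0.4,0,0,0,-0.3,0,-0.1,-0.4,0,0,0,-0.3,0,-0.1,-0.4,0,0,0,-0.3,0,-0.1,-0.4,0,0,0,-0.3,0,-0.1,-0.4,0,0,0,-0.3,0,-0.1,-0.4,0,0,0,-0.3,0,-0.1,-0.4,0,0,0,-0.3])

```text
time: 35.4
tool_pos: [379.0, 144.5, 297.8]
tcp_rot: [-180.0, 0.0, 88.6]
ft_force: [0.5, -0.3, 0.1]
finger_gap: 29.8
grip_force: 0.0
```

```bash
python3 - <<'E'
from h import *
s=sense();print(s['time'],s['tool_pos'],s['ft_force'])
im=snap('scene','scene2.png')[...,::-1]; w=snap('wrist','w5.png')[...,::-1]
a=cv2.resize(im[230:345,320:450],(400,354),interpolation=cv2.INTER_CUBIC)
b=cv2.resize(w[:300],(400,188)); b=np.vstack([b,np.zeros((166,400,3),np.uint8)])
cv2.imwrite('pics/fin.png',np.hstack([a,b]))
E
```

```text
35.4 [379.01808369 144.497924   297.80354534] [ 0.49233883 -0.27391667  0.07876688]
```

View pics/fin.png

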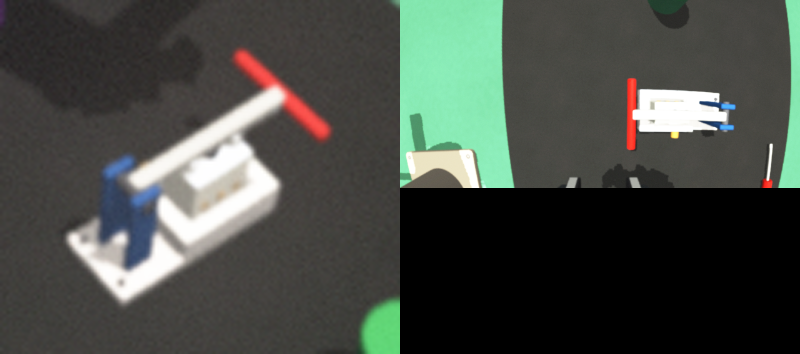

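The clamp lies level over the block with its foot between the caps, the block sits in the nest, and the robot is clear of everything.

```bash
python3 -c "
from bench import order
print(order.hand_in())"
```

```text
the job is handed in; nothing more can be done
None
```

I handed the job in at about 35 s: the valve block is seated on the rests (pushed down with about 20 N), the clamp is closed with its foot on the block's top, and the robot is clear; the hand-in returned no verdict.

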